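# Shut and lock the key box on the hall turntable

### The job

The key box on the turntable is loaded: push its sloping lid fully shut while the lock collar is still unlocked, then turn the collar clockwise until its nose is lined up with the bar-shaped locked mark on the lid. Let go, and leave the other things on the turntable and shelf where they stand.

Things in the scene. Friction and masses are not known exactly. Their poses are not given: they have to be found in the camera images.
- keybox: Fixed white box on the fixed 440 mm turntable (top 30 mm above the shelf; it does not turn). 160 mm deep (x), 190 wide (y), 60 high at the front, 152 at the back: its mouth and shut lid slope 30 degrees down to the front. Origin: centre of its underside. x points from its low front (roughly facing the robot) to its back, y left seen from the front, z up.
- lid_hinge (a point): Middle of the lid's hinge line, on the top back edge of the box, 80 mm behind the box's centre and 152 mm above its underside; the hinge line runs along this point's y. Axes as the box's; it does not move.
- lid (a joint): Angle of the lid in rad: 0 is fully shut (a hard stop on the box, sloping 30 degrees), positive is open with the front edge raised; at 0.52 the lid is level. The hinge is stiff: the lid stays where it is left, and a push of 2 to 5 N on the front margin moves it.
- lid_front (a point): Point to push on, on the lid's outer face in the middle of its front margin: 184 mm from the hinge line along the lid, 15 mm inside the front edge, 12 mm out from the hinge line's plane (the lid is a plain board 205 x 200 x 12 mm). x points up the lid to the hinge, y along the hinge, z out of the lid. The collar's disc ends 36 mm from here.
- collar (a joint): Angle of the lock collar in rad, growing clockwise as seen looking at the lid's outer face. 0: nose at the round stud (unlocked; starts between 0 and 0.45). 1.25: nose at the bar mark (locked), pointing straight up the lid to the hinge. It can go a little past the mark, to a stop at 1.6. It turns stiffly (0.18 N m) and stays where left.
- collar_grip (a point): Point to grip, on the collar's axis, mid-thickness of its grip bar, 28 mm above the lid's face. The bar, 90 mm long and 16 thick, stands across the collar from 8 to 42 mm above the lid's face. x points along the bar to the nose, z out of the lid (with the lid shut, 30 degrees from vertical, leaning to the box's front); it turns with the collar.
- collar_nose (a point): Tip of the nose, a small low block at one end of the collar's bar, 63 mm from the axis, 4 mm above the lid's face. The collar: dark steel disc, 100 mm across, 8 thick, on the lid's outer face, axis 98 mm from the hinge line. Locked mark on the pine lid: steel bar, 8 mm wide, 66 to 88 mm from the axis; open mark: 12 mm round stud.
- bell_mid (a point): Centre of a bystander: copper hand bell, 72 mm across, 84 mm tall, loose, standing on the turntable.
- paperweight_mid (a point): Centre of a bystander: blue glass marble paperweight with a flat foot, 74 mm across, 62 mm tall, loose, standing on the turntable.
- tape_mid (a point): Centre of a bystander: chrome tape measure standing on edge, 66 x 36 x 62 mm, loose, standing on the turntable.
- key_mid (a point): Centre of a bystander: brass house key lying flat, about 80 mm long, 6 mm thick, loose, standing on the turntable.
- case_mid (a point): Centre of a bystander: black spectacle case, 160 x 60 x 45 mm, loose, standing on the shelf beside the turntable.
- bowl_mid (a point): Centre of a bystander: white china bowl, 140 mm across, 50 mm tall, loose, standing on the shelf beside the turntable.
- brush_mid (a point): Centre of a bystander: wooden shoe brush, 170 x 50 x 42 mm, loose, standing on the shelf beside the turntable.

How it is judged:
By the outcome, as a careful person would: the job done as asked, in the order asked, and still so for the second after the job is handed in, with the robot touching nothing.
It also fails if it takes over 56 s, if anything falls off the work surface, if the arm or the gripper's body presses on something with over 40 N, if the wrist force passes 120 N, or if a joint passes its speed limit or range.

### The arm

A 6-joint arm with a two-finger parallel gripper is mounted at the origin on the work surface. World frame = base frame: x ahead of the robot, y to its left, z up, the work surface at z = 0. Lengths are in m, angles in rad, forces in N, time in s.
With the tool pointing down it reaches from about 0.3 to 0.85 m from the base axis. Payload 4.2 kg.
Tool frame: the origin (TCP) lies between the finger pads; the fingertips stand r.nose_length ahead of it and the grasp point (between the pads) lies 5 mm behind it (r.nose_length is the distance from the TCP to the fingertips, in m); z points along the fingers, y is the line along which they close (so a half turn about z gives the same grasp; the last joint's range is limited). The gripper opens to 91 mm and grips with 3 to 60 N. Pads are 32 mm wide; open, the fingers measure 118 mm over their backs; the gripper's body (76 mm by 178 mm) begins 60 mm behind the grasp point.
Start: joints at [1.203, 0.32, 1.565, -0, 1.257, -0.02], TCP at [0.196, 0.541, 0.228] pointing down, gripper open.
Joint ranges: [-3.11, 3.11], [-0.84, 2.01], [0.21, 2.61], [-1.34, 4.49], [0.05, 2.63], [-2.56, 2.56]. Speed limits (rad/s): [2.57, 2.57, 3.14, 3.14, 3.14, 3.14].

### API

Orientations are given as a unit quaternion [w, x, y, z].
In Python, from cell import r gives the robot as it stands.
- The arm moves only by the tool servo_tool, never from a script. Its argument "commands" is a list of rows, each an object with "offset": the shift along the world's x, y, z in m, a list of three; "dr": the turn, a rotation vector about the world's x, y, z in degrees, a list of three; "claw": the finger opening in m, from 0 to 0.0912. In form: [{"offset": [dx, dy, dz], "dr": [ax, ay, az], "claw": claw}, ...]. A call has 1 to 20 rows; each row is the pose to reach, as a shift and turn from the pose commanded when the call began; what a row does not reach only later rows make up. A row lasts 1/10 s, in which the tool goes at most 50 mm and 8.59 degrees, less where a joint would pass 70% of its speed; a pose out of reach is approached as far as the arm can. A call with a gripper value outside its range is refused whole. The fingers move at their own pace and stop on an object; the grip force is fixed at half the most. Time passes only in rows, so rows that repeat a pose let the fingers close. It gives the time, the measured TCP pose, the force, the opening and the grip force at its end, in the units of the state.
- r.observe(): the state, without advancing time (a new reading comes with each control period).
- r.read_camera(name): name is "scene" or "top"; returns (picture, depth): 420x560x3 uint8, blue, green, red; 420x560 float32, m along the optical axis (not along the pixel's ray), 0 where there is no reading.
- r.camera_params(name): a dict with "fx", "fy", "cx", "cy" (pixels), "pose" (4x4, takes a point from camera to world coordinates). Camera axes: x right, y down, z forward; pixel columns grow to the right and rows downward; lengths in m; the calibration is good to about 2 mm. A picture is of the moment at which its call begins. camera_params takes no time and is no camera call.
- r.hand_in(): hands the job in; it is judged then, once.
The state is a dict: "time_s": time; "qpos": joint angles; "qvel": joint speeds; "joint_efforts": joint torques, N m; "ee_pos": TCP position; "eef_rot": TCP orientation; "contact_force": force on the tool from outside, world axes, zero at the start; "wrist_torque": the same for the moment, N m; "grip_width": finger opening in m; "finger_force": force on a finger pad.
Only numpy, scipy, OpenCV 4.12 (cv2) and the standard library are available. Lean on these libraries where they do the work, as an engineer would, in place of code of your own. Each camera call takes 0.05 s, during which the arm holds its last target. There are 200 camera calls.

## Working session

There is one attempt and no reset: what is moved stays moved. The work goes in short steps, Python scripts to look and compute and a tool call to move; the robot and the scene stay as the last step left them, time stands still between calls to the robot, and variables do not carry over. Pictures are saved under pics/ and viewed, at most 10 in all, crops included, and the job is handed in when it is done.

Besides the shell and the picture viewer there is one more tool, called as name([rows], argument=value, ...), one row to a line, values as JSON. servo_tool: Moves the arm, as the interface text tells. Its arguments: {"type":"object","properties":{"commands":{"type":"array","items":{"type":"object","properties":{"offset":{"type":"array","items":{"type":"number"}},"dr":{"type":"array","items":{"type":"number"}},"claw":{"type":"number"}}}}},"required":["commands"]}

```bash
mkdir -p pics; python3 - <<'E'
from cell import r
import cv2,numpy as np
print(r.observe(), r.nose_length)
for n in("scene","top"):
    p,d=r.read_camera(n); cv2.imwrite(f"pics/{n}0.png",p); np.savez(f"{n}0.npz",p=p,d=d)
    print(n,r.camera_params(n))
E
```

```text
{'time_s': 0.0, 'qpos': array([ 1.20301621e+00,  3.20286721e-01,  1.56569927e+00, -2.16168940e-05,
        1.25735441e+00, -2.00078469e-02]), 'qvel': array([ 2.21276140e-03,  3.13850837e-04, -1.25129741e-03, -1.22584013e-05,
       -7.61411326e-04,  8.08940601e-04]), 'joint_efforts': array([ 2.27352008e-03, -4.12478435e+01, -2.31972903e+01,  7.30397925e-02,
        4.57240990e-02, -1.51472696e-04]), 'ee_pos': array([0.19579959, 0.54012568, 0.22711536]), 'eef_rot': array([-1.58293398e-04,  1.73007818e-01,  9.84920063e-01, -8.59481793e-04]), 'contact_force': array([-0.48317401, -0.17535611, -0.20626204]), 'wrist_torque': array([-0.03900435,  0.00030913, -0.09678717]), 'finger_force': 0.0, 'grip_width': 0.09136962284363612} 0.014
scene {'fx': 428.07747439111233, 'fy': 428.07747439111233, 'cx': 275.46960772206126, 'cy': 204.85030933297944, 'pose': array([[ 0.26164545,  0.58015283, -0.77133932,  1.54932358],
       [ 0.96505917, -0.16903772,  0.2002175 , -0.22912979],
       [-0.01422869, -0.79677409, -0.60410976,  0.86047977],
       [ 0.        ,  0.        ,  0.        ,  1.        ]])}
top {'fx': 425.2498526418568, 'fy': 425.2498526418568, 'cx': 283.6374320444866, 'cy': 211.516707160504, 'pose': array([[ 0.01592481, -0.99806413,  0.06011989,  0.51273759],
       [-0.99975198, -0.01495784,  0.01649992, -0.00641432],
       [-0.01556871, -0.06036774, -0.99805478,  1.40190859],
       [ 0.        ,  0.        ,  0.        ,  1.        ]])}
```

View pics/scene0.png

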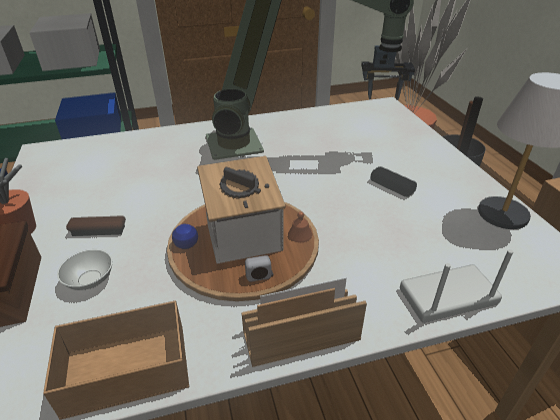

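View pics/top0.png

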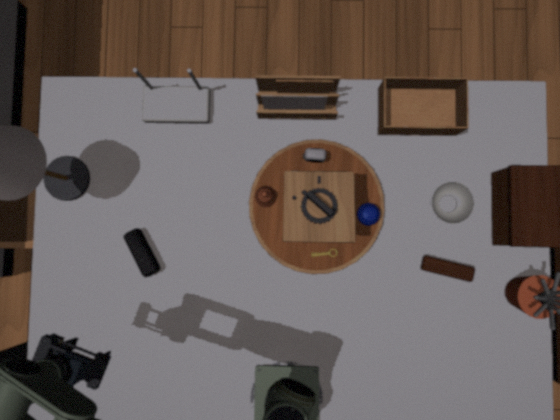

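The top view shows the lid at about (284–355, 171–241), collar near (319, 206), bar mark near (319, 180) and stud near (294, 198). The scene view shows the lid at about (200–283, 158–220). The marble, bell, tape and key stand around the box. Next I fit the lid plane from depth.

```bash
cat > h.py <<'E'
import numpy as np,cv2
from cell import r
def cloud(n,d):
    c=r.camera_params(n); v,u=np.mgrid[:420,:560]
    P=np.dstack([(u-c["cx"])/c["fx"]*d,(v-c["cy"])/c["fy"]*d,d])
    return P@c["pose"][:3,:3].T+c["pose"][:3,3]
def plane(P,it=4,tol=.004):
    for _ in range(it):
        m=np.median(P,0) if _==0 else P.mean(0); n=np.linalg.svd(P-m,full_matrices=False)[2][2]; n*=np.sign(n[2])
        e=(P-m)@n; P=P[abs(e)<max(tol,.5*e.std())]
    return m,n,len(P)
E
python3 - <<'E'
from h import *
f=np.load("top0.npz");p,d=f["p"],f["d"];C=cloud("top",d)
print("corner col means"); 
for (u,v) in[(290,177),(350,177),(290,236),(350,236),(319,236),(294,198),(319,180),(305,190)]: print(u,v,p[v,u],C[v,u].round(4))
m=np.zeros((420,560),bool); m[228:239,288:352]=1; m[174:178,288:352]=1; m[174:239,343:352]=1;m[203:239,288:296]=1
print(plane(C[m]))
hi=(C[...,2]>.13)&(C[...,2]<.4); hi[:165]=0;hi[250:]=0;hi[:,:270]=0;hi[:,370:]=0
# lid outline
c=max(cv2.findContours(hi.astype('u1'),0,1)[0],key=cv2.contourArea); print(cv2.minAreaRect(c), cv2.boundingRect(c))
crop=cv2.resize(p[160:250,270:385],None,fx=6,fy=6,interpolation=cv2.INTER_CUBIC);cv2.imwrite("pics/ctop.png",crop)
f=np.load("scene0.npz");q=f["p"][145:270,185:310];cv2.imwrite("pics/cscene.png",cv2.resize(q,None,fx=4.6,fy=4.6,interpolation=cv2.INTER_CUBIC))
E
```

```text
corner col means
290 177 [ 76  99 127] [ 0.684  -0.0031  0.1984]
350 177 [ 70  93 121] [ 0.6868 -0.174   0.1954]
290 236 [ 70  94 123] [ 0.5161 -0.0056  0.2273]
350 236 [ 69  91 118] [ 0.5188 -0.1711  0.2238]
319 236 [ 70  93 122] [ 0.5174 -0.0855  0.2269]
294 198 [44 46 53] [ 0.6232 -0.0153  0.2088]
319 180 [46 47 53] [ 0.6763 -0.0855  0.2005]
305 190 [56 68 84] [ 0.6468 -0.0461  0.2042]
(array([ 0.54406638, -0.08736374,  0.2227239 ]), array([0.1842292 , 0.00116857, 0.98288262]), 1007)
((319.0, 206.5), (71.0, 72.0), 90.0) (283, 171, 73, 72)
```

View pics/ctop.png

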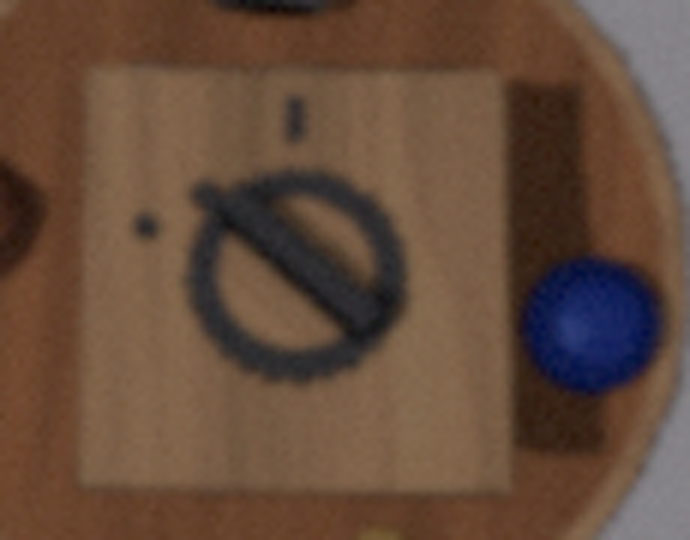

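View pics/cscene.png

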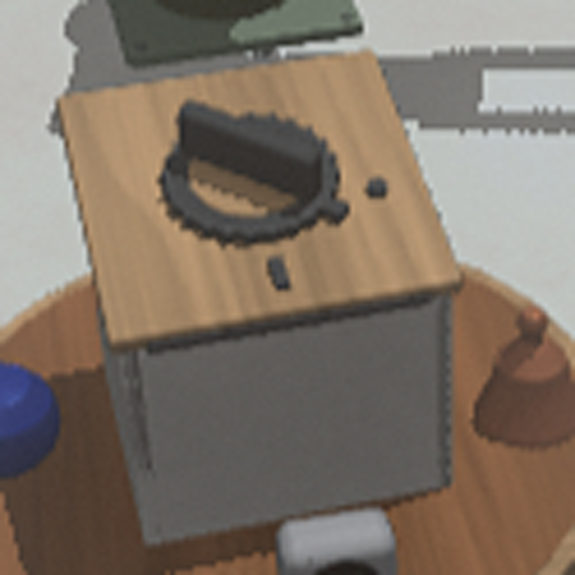

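Both crops are clear. The lid slopes up towards the robot (front raised), so it is about 0.7 rad open. The nose, at (205, 192) in the top crop, is about 48° short of the bar mark. The bell, marble, tape and key are all clear of the lid. Now for exact numbers.

```bash
cat >> h.py <<'E'
def ray(n,u,v,m,nn):
    c=r.camera_params(n);T=c["pose"]; k=T[:3,:3]@[(u-c["cx"])/c["fx"],(v-c["cy"])/c["fy"],1]
    return T[:3,3]+k*((m-T[:3,3])@nn/(k@nn))
E
python3 - <<'E'
from h import *
m=np.array([.54407,-.08736,.22272]);n=np.array([.18423,.0012,.98288])
f=lambda u,v,h=0:ray("top",270+(u-2.5)/6,160+(v-2.5)/6,m+h*n,n)
g=lambda u,v,h=0:ray("scene",185+(u-1.8)/4.6,145+(v-1.8)/4.6,m+h*n,n)
C=[f(*a) for a in[(83,67),(505,70),(511,492),(79,490)]];print("corners BL BR FR FL",np.round(C,4))
D=[g(*a) for a in[(460,285),(112,347),(60,98),(372,52)]];print("scene",np.round(D,4))
for nm,q in[("bar",f(295,119,.003)),("stud",f(147,227,.003)),("disc",f(297,275,.008)),("nose",f(203,190,.008)),
 ("s bar",g(279,273,.003)),("s stud",g(377,187,.003)),("s nose",g(340,212,.006)),("s disc",g(250,180,.008))]: print(nm,q.round(4))
E
```

```text
corners BL BR FR FL [[ 0.7026  0.0161  0.1929]
 [ 0.7038 -0.1849  0.1929]
 [ 0.5037 -0.1833  0.2304]
 [ 0.5014  0.0141  0.2306]]
scene [[ 0.709   0.0132  0.1917]
 [ 0.7096 -0.1822  0.1918]
 [ 0.5094 -0.1812  0.2293]
 [ 0.51    0.0135  0.229 ]]
bar [ 0.6779 -0.0848  0.2007]
stud [ 0.6246 -0.0155  0.2106]
disc [ 0.6024 -0.0853  0.2199]
nose [ 0.6422 -0.0414  0.2124]
s bar [ 0.6808 -0.0837  0.2001]
s stud [ 0.6282 -0.0137  0.2099]
s nose [ 0.6462 -0.0401  0.2096]
s disc [ 0.6121 -0.0852  0.2181]
```

Fit: hinge ≈ (0.698, −0.085, 0.182), yaw ≈ 0, lid ≈ 0.71 rad open, and the collar needs about 47° clockwise. First I move above the front margin with the claw closed and the tool square to the box.

servo_tool([
  {"offset": [0,0,0.05],"dr": [0,0,5],"claw": 0},
  {"offset": [0.02,-0.04,0.1],"dr": [0,0,10],"claw": 0},
  {"offset": [0.04,-0.08,0.1],"dr": [0,0,15],"claw": 0},
  {"offset": [0.06,-0.12,0.1],"dr": [0,0,20],"claw": 0},
  {"offset": [0.08,-0.16,0.1],"dr": [0,0,20],"claw": 0},
  {"offset": [0.1,-0.2,0.1],"dr": [0,0,20],"claw": 0},
  {"offset": [0.12,-0.24,0.1],"dr": [0,0,20],"claw": 0},
  {"offset": [0.14,-0.28,0.1],"dr": [0,0,20],"claw": 0},
  {"offset": [0.16,-0.32,0.1],"dr": [0,0,20],"claw": 0},
  {"offset": [0.18,-0.36,0.1],"dr": [0,0,20],"claw": 0},
  {"offset": [0.2,-0.4,0.1],"dr": [0,0,20],"claw": 0},
  {"offset": [0.22,-0.44,0.1],"dr": [0,0,20],"claw": 0},
  {"offset": [0.24,-0.48,0.1],"dr": [0,0,20],"claw": 0},
  {"offset": [0.26,-0.52,0.1],"dr": [0,0,20],"claw": 0},
  {"offset": [0.28,-0.56,0.1],"dr": [0,0,20],"claw": 0},
  {"offset": [0.3,-0.6,0.1],"dr": [0,0,20],"claw": 0},
  {"offset": [0.321,-0.626,0.09],"dr": [0,0,20],"claw": 0},
  {"offset": [0.321,-0.626,0.06],"dr": [0,0,20],"claw": 0},
  {"offset": [0.321,-0.626,0.06],"dr": [0,0,20],"claw": 0},
  {"offset": [0.321,-0.626,0.06],"dr": [0,0,20],"claw": 0},
])

```text
time_s: 2.1
ee_pos: [0.5165, -0.0852, 0.2878]
eef_rot: [-0.001, -0.001, 1.0, 0.0]
contact_force: [-0.3, 1.0, 0.9]
grip_width: 0.0003
finger_force: 0.0
```

```bash
python3 - <<'E'
import numpy as np
H=np.array([.698,.182])
for th in np.radians([40.6,36,31,26,21,16,11,6,3,0,-2]):
    a=th-np.pi/6; P=H+.184*np.array([-np.cos(a),np.sin(a)])+.012*np.array([np.sin(a),np.cos(a)])
    t=min(np.radians(30),np.radians(30)*(1-th/np.radians(40.6))); T=P-.014*np.array([np.sin(t),-np.cos(t)])
    print(np.degrees(th).round(1),np.degrees(t).round(1),"TCP",T.round(4))
E
```

```text
40.6 0.0 TCP [0.5193 0.2416]
36.0 3.4 TCP [0.5154 0.2271]
31.0 7.1 TCP [0.5125 0.2111]
26.0 10.8 TCP [0.511  0.1949]
21.0 14.5 TCP [0.5109 0.1786]
16.0 18.2 TCP [0.5122 0.1624]
11.0 21.9 TCP [0.5149 0.1464]
6.0 25.6 TCP [0.519  0.1308]
3.0 27.8 TCP [0.5221 0.1215]
0.0 30.0 TCP [0.5257 0.1125]
-2.0 30.0 TCP [0.5286 0.1068]
```

servo_tool([
  {"offset": [0.002,0,-0.025],"dr": [0,0,0],"claw": 0},
  {"offset": [0.003,0,-0.04],"dr": [0,0,0],"claw": 0},
  {"offset": [0.002,0,-0.048],"dr": [0,-1,0],"claw": 0},
  {"offset": [0.001,0,-0.055],"dr": [0,-2,0],"claw": 0},
  {"offset": [-0.001,0,-0.061],"dr": [0,-3.5,0],"claw": 0},
  {"offset": [-0.003,0,-0.069],"dr": [0,-5,0],"claw": 0},
  {"offset": [-0.004,0,-0.077],"dr": [0,-7,0],"claw": 0},
  {"offset": [-0.005,0,-0.085],"dr": [0,-9,0],"claw": 0},
  {"offset": [-0.0055,0,-0.093],"dr": [0,-11,0],"claw": 0},
  {"offset": [-0.006,0,-0.101],"dr": [0,-13,0],"claw": 0},
  {"offset": [-0.006,0,-0.109],"dr": [0,-14.5,0],"claw": 0},
  {"offset": [-0.005,0,-0.117],"dr": [0,-16,0],"claw": 0},
  {"offset": [-0.004,0,-0.125],"dr": [0,-18,0],"claw": 0},
  {"offset": [-0.003,0,-0.133],"dr": [0,-20,0],"claw": 0},
  {"offset": [-0.002,0,-0.141],"dr": [0,-22,0],"claw": 0},
  {"offset": [0,0,-0.148],"dr": [0,-24,0],"claw": 0},
  {"offset": [0.002,0,-0.156],"dr": [0,-25.5,0],"claw": 0},
  {"offset": [0.004,0,-0.161],"dr": [0,-26.5,0],"claw": 0},
  {"offset": [0.006,0,-0.166],"dr": [0,-28,0],"claw": 0},
  {"offset": [0.006,0,-0.166],"dr": [0,-28,0],"claw": 0},
])

```text
time_s: 4.1
ee_pos: [0.5231, -0.0846, 0.1229]
eef_rot: [0.243, -0.001, 0.97, 0.0]
contact_force: [0.1, 0.1, 1.3]
grip_width: 0.0006
finger_force: 0.0
```

servo_tool([
  {"offset": [0.001,0,-0.0025],"dr": [0,-1,0],"claw": 0},
  {"offset": [0.002,0,-0.005],"dr": [0,-2,0],"claw": 0},
  {"offset": [0.003,0,-0.0075],"dr": [0,-2,0],"claw": 0},
  {"offset": [0.004,0,-0.0095],"dr": [0,-2,0],"claw": 0},
  {"offset": [0.004,0,-0.0095],"dr": [0,-2,0],"claw": 0},
])

```text
time_s: 4.6
ee_pos: [0.5278, -0.085, 0.1142]
eef_rot: [0.26, -0.001, 0.966, 0.0]
contact_force: [-5.3, 1.0, 10.3]
grip_width: 0.0004
finger_force: 5.9
```

servo_tool([
  {"offset": [0.0005,0,-0.001],"dr": [0,0,0],"claw": 0},
  {"offset": [0.001,0,-0.002],"dr": [0,0,0],"claw": 0},
  {"offset": [0.001,0,-0.002],"dr": [0,0,0],"claw": 0},
  {"offset": [0.001,0,-0.002],"dr": [0,0,0],"claw": 0},
])

```text
time_s: 5.0
ee_pos: [0.528, -0.085, 0.114]
eef_rot: [0.261, -0.001, 0.965, -0.0]
contact_force: [-23.3, 0.2, 32.5]
grip_width: 0.0006
finger_force: 19.6
```

The force rose to 40 N with no motion, so the lid is on its stop. I back off along the normal and look.

servo_tool([
  {"offset": [-0.01,0,0.02],"dr": [0,0,0],"claw": 0},
  {"offset": [-0.03,0,0.05],"dr": [0,0,0],"claw": 0.05},
  {"offset": [-0.05,0,0.1],"dr": [0,0,0],"claw": 0.091},
  {"offset": [-0.08,0,0.14],"dr": [0,0,0],"claw": 0.091},
  {"offset": [-0.11,0,0.18],"dr": [0,0,0],"claw": 0.091},
  {"offset": [-0.14,0,0.2],"dr": [0,0,0],"claw": 0.091},
  {"offset": [-0.14,0,0.2],"dr": [0,0,0],"claw": 0.091},
])

```text
time_s: 5.7
ee_pos: [0.3869, -0.086, 0.3155]
eef_rot: [0.263, -0.0, 0.965, -0.003]
contact_force: [0.5, -0.8, 0.6]
grip_width: 0.0455
finger_force: 0.0
```

```bash
python3 - <<'E'
from h import *
p,d=r.read_camera("top");np.savez("top1.npz",p=p,d=d);s,e=r.read_camera("scene");np.savez("scene1.npz",p=s,d=e)
print(r.observe()["ee_pos"],r.observe()["eef_rot"])
a=cv2.resize(p[160:255,270:370],None,fx=4,fy=4,interpolation=cv2.INTER_CUBIC);b=cv2.resize(s[145:240,190:290],None,fx=4,fy=4,interpolation=cv2.INTER_CUBIC)
cv2.imwrite("pics/c1.png",np.hstack([a,b]))
C=cloud("top",d);pp=p.astype(int)
m=(pp[...,2]-pp[...,0]>30)&(C[...,0]>.54)&(C[...,0]<.7)&(C[...,1]>-.17)&(C[...,1]<0)&(C[...,2]>.1)
print(m.sum(),plane(C[m]))
E
```

```text
[ 0.38787474 -0.08575885  0.31157942] [ 2.59871102e-01 -3.34840063e-04  9.65642709e-01 -1.02768234e-03]
2534 (array([ 0.62709711, -0.08503208,  0.15773789]), array([-0.49766724, -0.00166766,  0.86736644]), 1536)
```

View pics/c1.png

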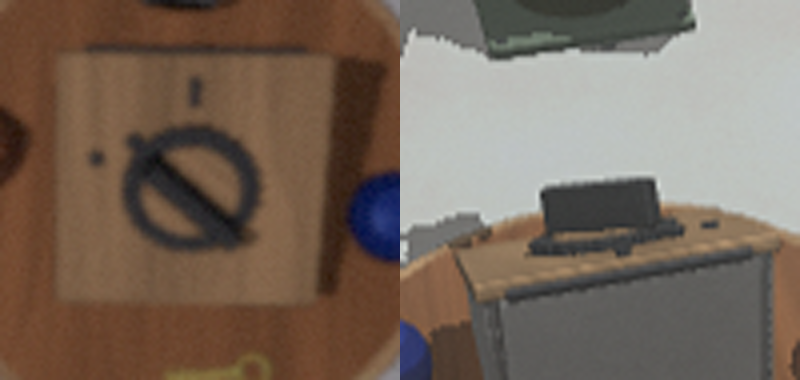

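Left is the top view: lid lower, disc centre about (192, 188), nose about (135, 142), bar mark about (195, 92). Right is the scene view, with the lid flush on the box. The plane normal is at 29.8°, so the lid is shut. Next is the collar's geometry.

```bash
python3 - <<'E'
from h import *
from scipy.spatial.transform import Rotation as Ro
m=np.array([.6271,-.0850,.15774]);n=np.array([-.5,0,.866])
f=lambda u,v,h:ray("top",270+(u-1.5)/4,160+(v-1.5)/4,m+h*n,n)
A=f(192,188,.008)-.008*n; N=f(134,141,.006)-.006*n; B=f(195,92,.004)-.004*n; S=f(97,158,.004)-.004*n
u=np.array([.866,0,.5]);y=np.array([0,1.,0])
an=lambda P:np.degrees(np.arctan2((P-A)@y,(P-A)@u))
print(A.round(4),"nose",an(N),np.linalg.norm(N-A),"bar",an(B),np.linalg.norm(B-A),"stud",an(S),np.linalg.norm(S-A))
# bar direction from raised pixels 42mm
f_=np.load("top1.npz");C=cloud("top",f_["d"]);h=(C-m)@n
M=(h>.033)&(h<.05)&(C[...,0]>.5)&(C[...,0]<.7)&(C[...,1]>-.16)&(C[...,1]<0)
Q=C[M]-A;q=np.c_[Q@u,Q@y,Q@n];c=q.mean(0);v=np.linalg.svd(q[:,:2]-c[:2])[2][0];print(M.sum(),"bar centre",c,"angle",np.degrees(np.arctan2(v[1],v[0])))
o=r.observe();p=o["ee_pos"];R=Ro.from_quat(o["eef_rot"][[1,2,3,0]])
print(p,(R.as_matrix()).round(3))
A0=np.array([.607,-.085,.1435]); t=A0+.027*n; print("TCP target",t,"pre",t+.07*n, "d",t-p,t+.07*n-p)
Rb=np.c_[-u,y,-n]
for a in(47,):
  Rt=Ro.from_rotvec(np.radians(a)*n)*Ro.from_matrix(Rb)
  print("dr",np.degrees((Rt*R.inv()).as_rotvec()))
E
```

```text
[ 0.6078 -0.0855  0.1466] nose 50.18244235709995 0.0566681398972215 bar 0.5836058323047346 0.07460512378116352 stud 73.09840190054334 0.07333219665900856
164 bar centre [-0.00052452  0.00163668  0.04004421] angle -131.92435105250775
[ 0.38787474 -0.08575885  0.31157942] [[-0.865 -0.     0.502]
 [-0.001  1.    -0.002]
 [-0.502 -0.002 -0.865]]
TCP target [ 0.5935   -0.085     0.166882] pre [ 0.5585   -0.085     0.227502] d [ 0.20562526  0.00075885 -0.14469742] [ 0.17062526  0.00075885 -0.08407742]
dr [-23.42549007   0.15964715  40.66699064]
```

servo_tool([
  {"offset": [0.03,0,0],"dr": [-4,0,7],"claw": 0.0912},
  {"offset": [0.06,0,0],"dr": [-8,0,14],"claw": 0.0912},
  {"offset": [0.09,0,-0.01],"dr": [-12,0,21],"claw": 0.0912},
  {"offset": [0.12,0,-0.03],"dr": [-16,0,28],"claw": 0.0912},
  {"offset": [0.15,0.001,-0.06],"dr": [-20,0,34.6],"claw": 0.0912},
  {"offset": [0.17,0.001,-0.081],"dr": [-24,0,41.6],"claw": 0.0912},
  {"offset": [0.17,0.001,-0.081],"dr": [-24,0,41.6],"claw": 0.0912},
  {"offset": [0.17,0.001,-0.081],"dr": [-24,0,41.6],"claw": 0.0912},
  {"offset": [0.17,0.001,-0.081],"dr": [-24,0,41.6],"claw": 0.0912},
  {"offset": [0.17,0.001,-0.081],"dr": [-24,0,41.6],"claw": 0.0912},
])

```text
time_s: 6.8
ee_pos: [0.5614, -0.0616, 0.2316]
eef_rot: [0.226, -0.381, 0.888, -0.123]
contact_force: [0.1, 0.5, -0.2]
grip_width: 0.0909
finger_force: 0.0
```

```bash
python3 - <<'E'
from h import *
from scipy.spatial.transform import Rotation as Ro
o=r.observe();p=o["ee_pos"];R=Ro.from_quat(o["eef_rot"][[1,2,3,0]]);n=np.array([-.5,0,.866]);u=np.array([.866,0,.5])
t=np.array([.6075,-.085,.1445])+.029*n
Rt=Ro.from_rotvec(np.radians(48)*n)*Ro.from_matrix(np.c_[-u,[0,1,0],-n])
print(o["qpos"],p,"d",t-p,"rot err",np.degrees((Rt*R.inv()).as_rotvec()),o["grip_width"])
E
```

```text
[-0.14365771  0.08330999  1.97943938  0.04640466  0.56034093 -2.55674313] [ 0.56135557 -0.06156992  0.23164539] d [ 0.03164443 -0.02343008 -0.06203139] rot err [ 1.86394093 -0.32228598  2.11736755] 0.09094559286903527
```

Joint 6 ran to its range limit, so I take the half-turn-equivalent grasp by turning clockwise about 180° in the air.

servo_tool([
  {"offset": [0,0,0],"dr": [4,0,-6.9],"claw": 0.0912},
  {"offset": [0,0,0],"dr": [8,0,-13.9],"claw": 0.0912},
  {"offset": [0,0,0],"dr": [12,0,-20.8],"claw": 0.0912},
  {"offset": [0,0,0],"dr": [16,0,-27.7],"claw": 0.0912},
  {"offset": [0,0,0],"dr": [20,0,-34.6],"claw": 0.0912},
  {"offset": [0,0,0],"dr": [24,0,-41.6],"claw": 0.0912},
  {"offset": [0,0,0],"dr": [28,0,-48.5],"claw": 0.0912},
  {"offset": [0,0,0],"dr": [32,0,-55.4],"claw": 0.0912},
  {"offset": [0,0,0],"dr": [36,0,-62.4],"claw": 0.0912},
  {"offset": [0,0,0],"dr": [40,0,-69.3],"claw": 0.0912},
  {"offset": [0,0,0],"dr": [44,0,-76.2],"claw": 0.0912},
  {"offset": [0,0,0],"dr": [48,0,-83.1],"claw": 0.0912},
  {"offset": [0,0,0],"dr": [52,0,-90],"claw": 0.0912},
  {"offset": [0,0,0],"dr": [56,0,-97],"claw": 0.0912},
  {"offset": [0,0,0],"dr": [60,0,-104],"claw": 0.0912},
  {"offset": [0,0,0],"dr": [64,0,-110.9],"claw": 0.0912},
  {"offset": [0,0,0],"dr": [68,0,-117.8],"claw": 0.0912},
  {"offset": [0,0,0],"dr": [72,0,-124.7],"claw": 0.0912},
  {"offset": [0,0,0],"dr": [76,0,-131.6],"claw": 0.0912},
  {"offset": [0,0,0],"dr": [76,0,-131.6],"claw": 0.0912},
])

```text
time_s: 8.8
ee_pos: [0.5611, -0.0618, 0.2319]
eef_rot: [0.137, 0.763, 0.594, 0.213]
contact_force: [-0.9, -0.5, -0.7]
grip_width: 0.0909
finger_force: 0.0
```

```bash
cat > e.py <<'E'
from h import *
from scipy.spatial.transform import Rotation as Ro
import sys
o=r.observe();p=o["ee_pos"];R=Ro.from_quat(o["eef_rot"][[1,2,3,0]]);n=np.array([-.5,0,.866]);u=np.array([.866,0,.5])
t=np.array([.6075,-.085,.1445])+.029*n
Rt=Ro.from_rotvec(np.radians(float(sys.argv[1])-180)*n)*Ro.from_matrix(np.c_[-u,[0,1,0],-n])
print(o["qpos"].round(3),p,"d",t-p,"dpre",t-p+.07*n,"rot err",np.degrees((Rt*R.inv()).as_rotvec()),o["grip_width"])
E
python3 e.py 48
```

```text
[-0.213  0.092  1.966  0.258  0.607 -0.142] [ 0.56107034 -0.06179222  0.23187918] d [ 0.03192966 -0.02320778 -0.06226518] dpre [-0.00307034 -0.02320778 -0.00164518] rot err [ 11.30910966  -0.15794924 -24.79865393] 0.09089881891177341
```

servo_tool([
  {"offset": [-0.001,-0.01,0],"dr": [3,0,-6.5],"claw": 0.0912},
  {"offset": [-0.002,-0.02,-0.001],"dr": [6,0,-13],"claw": 0.0912},
  {"offset": [-0.003,-0.023,-0.0015],"dr": [9,0,-19.5],"claw": 0.0912},
  {"offset": [-0.003,-0.023,-0.0015],"dr": [11.3,0,-24.8],"claw": 0.0912},
  {"offset": [-0.003,-0.023,-0.0015],"dr": [11.3,0,-24.8],"claw": 0.0912},
  {"offset": [-0.003,-0.023,-0.0015],"dr": [11.3,0,-24.8],"claw": 0.0912},
])

```text
time_s: 9.4
ee_pos: [0.5584, -0.0842, 0.2299]
eef_rot: [0.104, 0.882, 0.395, 0.235]
contact_force: [0.3, -0.9, 0.1]
grip_width: 0.0908
finger_force: 0.0
```

```bash
python3 e.py 48
```

```text
[-0.238  0.089  1.978  0.22   0.577  0.335] [ 0.55841976 -0.08424574  0.22989519] d [ 0.03458024 -0.00075426 -0.06028119] dpre [-0.00041976 -0.00075426  0.00033881] rot err [ 0.03390101 -0.1691957  -0.28535236] 0.0908497494919632
```

servo_tool([
  {"offset": [0.01,0,-0.017],"dr": [0,0,0],"claw": 0.0912},
  {"offset": [0.02,0,-0.034],"dr": [0,0,0],"claw": 0.0912},
  {"offset": [0.026,-0.0005,-0.045],"dr": [0,0,0],"claw": 0.0912},
  {"offset": [0.031,-0.0005,-0.053],"dr": [0,0,0],"claw": 0.0912},
  {"offset": [0.035,-0.0005,-0.06],"dr": [0,0,0],"claw": 0.0912},
  {"offset": [0.035,-0.0005,-0.06],"dr": [0,0,0],"claw": 0.0912},
])

```text
time_s: 10.0
ee_pos: [0.5935, -0.0845, 0.1684]
eef_rot: [0.103, 0.883, 0.394, 0.235]
contact_force: [-0.1, -0.2, -0.2]
grip_width: 0.0913
finger_force: 0.0
```

servo_tool([
  {"claw": 0.04},
  {"claw": 0.02},
  {"claw": 0.02},
  {"claw": 0.02},
  {"claw": 0.02},
  {"claw": 0.02},
  {"claw": 0.008},
  {"claw": 0.008},
  {"claw": 0.008},
  {"claw": 0.008},
])

```text
invalid input at $.commands[0]: expected keys offset, dr, claw
```

```bash
python3 e.py 48; python3 -c "
from h import *
o=r.observe();print(o['contact_force'],o['wrist_torque'],o['finger_force'])"
```

```text
[-0.22   0.212  2.005  0.268  0.431  0.295] [ 0.59345491 -0.08448414  0.16842476] d [-0.00045491 -0.00051586  0.00118924] dpre [-0.03545491 -0.00051586  0.06180924] rot err [-0.08353259 -0.30045271 -0.14555215] 0.09126012200694486
[-0.13409928 -0.22148934 -0.2203485 ] [-0.06942665  0.40487298 -0.00815952] 0.0
```

servo_tool([
  {"offset": [0,0,0],"dr": [0,0,0],"claw": 0.05},
  {"offset": [0,0,0.001],"dr": [0,0,0],"claw": 0.02},
  {"offset": [0,0,0.001],"dr": [0,0,0],"claw": 0.02},
  {"offset": [0,0,0.001],"dr": [0,0,0],"claw": 0.02},
  {"offset": [0,0,0.001],"dr": [0,0,0],"claw": 0.02},
  {"offset": [0,0,0.001],"dr": [0,0,0],"claw": 0.008},
  {"offset": [0,0,0.001],"dr": [0,0,0],"claw": 0.008},
  {"offset": [0,0,0.001],"dr": [0,0,0],"claw": 0.008},
  {"offset": [0,0,0.001],"dr": [0,0,0],"claw": 0.008},
  {"offset": [0,0,0.001],"dr": [0,0,0],"claw": 0.008},
])

```text
time_s: 11.0
ee_pos: [0.5926, -0.0838, 0.1698]
eef_rot: [0.103, 0.883, 0.394, 0.234]
contact_force: [-2.0, 2.5, -0.7]
grip_width: 0.0159
finger_force: 30.0
```

```bash
python3 e.py 48; python3 -c "
from h import *
o=r.observe();print(o['contact_force'],o['wrist_torque'],o['finger_force'])"
```

```text
[-0.22   0.209  2.004  0.267  0.436  0.298] [ 0.59264676 -0.08380423  0.16975004] d [ 0.00035324 -0.00119577 -0.00013604] dpre [-0.03464676 -0.00119577  0.06048396] rot err [-0.16800743 -0.35100478 -0.13382894] 0.015923009567715106
[-2.00404251  2.53383237 -0.66432989] [0.09646191 0.68058656 0.10333782] 29.989888966083527
```

Gripped, 15.9 mm. Now turning clockwise about the lid normal.

servo_tool([
  {"offset": [0,0,0],"dr": [2,0,-3.5],"claw": 0.008},
  {"offset": [0,0,0],"dr": [4,0,-6.9],"claw": 0.008},
  {"offset": [0,0,0],"dr": [6,0,-10.4],"claw": 0.008},
  {"offset": [0,0,0],"dr": [8,0,-13.9],"claw": 0.008},
  {"offset": [0,0,0],"dr": [10,0,-17.3],"claw": 0.008},
  {"offset": [0,0,0],"dr": [12,0,-20.8],"claw": 0.008},
  {"offset": [0,0,0],"dr": [14,0,-24.2],"claw": 0.008},
  {"offset": [0,0,0],"dr": [16,0,-27.7],"claw": 0.008},
  {"offset": [0,0,0],"dr": [18,0,-31.2],"claw": 0.008},
  {"offset": [0,0,0],"dr": [20,0,-34.6],"claw": 0.008},
  {"offset": [0,0,0],"dr": [22,0,-38.1],"claw": 0.008},
  {"offset": [0,0,0],"dr": [24,0,-41.6],"claw": 0.008},
  {"offset": [0,0,0],"dr": [24,0,-41.6],"claw": 0.008},
  {"offset": [0,0,0],"dr": [24,0,-41.6],"claw": 0.008},
])

```text
time_s: 12.4
ee_pos: [0.5927, -0.084, 0.1697]
eef_rot: [-0.002, 0.966, 0.001, 0.257]
contact_force: [-2.5, 2.7, 0.1]
grip_width: 0.016
finger_force: 30.0
```

```bash
python3 e.py 0; python3 -c "
from h import *
o=r.observe();print(o['contact_force'],o['wrist_torque'],o['finger_force'])"
```

```text
[-0.222  0.209  2.006  0.276  0.432  1.124] [ 0.59267326 -0.08403565  0.16973783] d [ 0.00032674 -0.00096435 -0.00012383] dpre [-0.03467326 -0.00096435  0.06049617] rot err [-0.22313619 -0.17332485 -0.20526036] 0.015959723456118673
[-2.54746968  2.73839069  0.10303964] [0.34651247 0.84115728 0.02296957] 29.98992919921875
```

servo_tool([
  {"offset": [0,0,0],"dr": [0,0,0],"claw": 0.03},
  {"offset": [0,0,0],"dr": [0,0,0],"claw": 0.06},
  {"offset": [0,0,0],"dr": [0,0,0],"claw": 0.06},
  {"offset": [0,0,0],"dr": [0,0,0],"claw": 0.06},
  {"offset": [-0.01,0,0.0175],"dr": [0,0,0],"claw": 0.06},
  {"offset": [-0.025,0,0.043],"dr": [0,0,0],"claw": 0.06},
  {"offset": [-0.045,0,0.078],"dr": [0,0,0],"claw": 0.06},
  {"offset": [-0.08,0,0.1],"dr": [0,0,0],"claw": 0.06},
  {"offset": [-0.12,0,0.13],"dr": [0,0,0],"claw": 0.06},
  {"offset": [-0.16,0,0.15],"dr": [0,0,0],"claw": 0.06},
  {"offset": [-0.2,0,0.15],"dr": [0,0,0],"claw": 0.06},
  {"offset": [-0.2,0,0.15],"dr": [0,0,0],"claw": 0.06},
  {"offset": [-0.2,0,0.15],"dr": [0,0,0],"claw": 0.06},
])

```text
time_s: 13.7
ee_pos: [0.3932, -0.0848, 0.3211]
eef_rot: [-0.001, 0.966, 0.0, 0.26]
contact_force: [-0.1, -0.5, 0.0]
grip_width: 0.0599
finger_force: 0.0
```

```bash
python3 - <<'E'
from h import *
p,d=r.read_camera("top");np.savez("top2.npz",p=p,d=d);s,e=r.read_camera("scene")
a=cv2.resize(p[160:255,270:370],None,fx=4,fy=4,interpolation=cv2.INTER_CUBIC);b=cv2.resize(s[145:240,190:290],None,fx=4,fy=4,interpolation=cv2.INTER_CUBIC)
cv2.imwrite("pics/c2.png",np.hstack([a,b]))
C=cloud("top",d);pp=p.astype(int)
m=(pp[...,2]-pp[...,0]>30)&(C[...,0]>.54)&(C[...,0]<.7)&(C[...,1]>-.17)&(C[...,1]<0)&(C[...,2]>.1)
print(m.sum(),plane(C[m]))
A=np.array([.6078,-.0855,.1466]);n=np.array([-.5,0,.866]);u=np.array([.866,0,.5]);y=np.array([0,1.,0]);h=(C-A)@n
M=(h>.033)&(h<.05)&(C[...,0]>.5)&(C[...,0]<.7)&(C[...,1]>-.16)&(C[...,1]<0)
Q=C[M]-A;q=np.c_[Q@u,Q@y];v=np.linalg.svd(q-q.mean(0))[2][0];print(q.mean(0),np.degrees(np.arctan2(v[1],v[0])))
# dark pixels along the lid: column centre of nose and of bar mark
for v in range(178,200):
    w=np.clip(95-pp[v,308:331].max(-1),0,None); w[w<15]=0
    if w.sum(): print(v,(w*np.arange(308,331)).sum()/w.sum(),w.sum(),end=" | ")
E
```

```text
2532 (array([ 0.62821994, -0.08668239,  0.15767958]), array([-0.49684931, -0.00389011,  0.86782811]), 1864)
[-6.62048758e-05  1.59330968e-03] -179.92811081385153
179 318.0 15 | 180 318.4909090909091 55 | 181 318.51428571428573 70 | 182 318.4782608695652 69 | 183 318.44776119402985 67 | 184 318.41269841269843 63 | 185 318.144578313253 83 | 186 318.14285714285717 70 | 187 318.0769230769231 78 | 188 318.36641221374043 131 | 189 318.343949044586 157 | 190 318.20652173913044 184 | 191 318.50373134328356 268 | 192 317.3186180422265 521 | 193 317.3454545454546 770 | 194 317.58799593082404 983 | 195 318.19475982532754 1145 | 196 318.87922297297297 1184 | 197 319.6770538243626 1059 | 198 320.69434832756633 867 | 199 321.519877675841 654 |
```

View pics/c2.png

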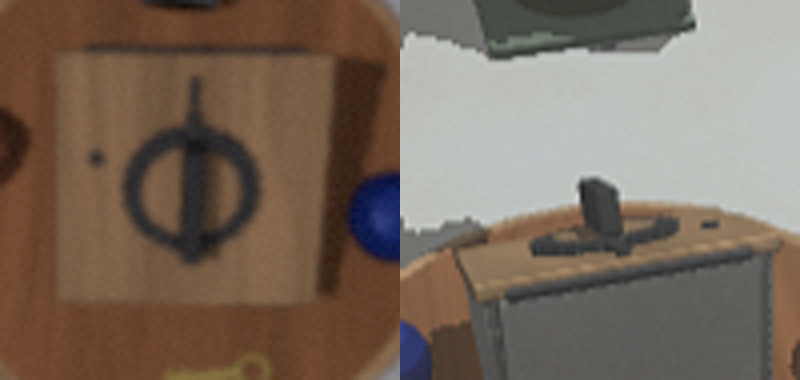

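The top view shows the nose and the bar mark in one line at column 195 of the crop, with the bar angle within 0.1° of straight up the lid. The lid is still shut at 30°, and the marble, bell and key haven't moved. Handing in.

```bash
python3 -c "
from cell import r
print(r.hand_in())"
```

```text
the job is handed in; nothing more can be done
None
```

The lid is fully shut, the collar was then turned clockwise until its nose lined up with the bar mark (within about 1°), the gripper is clear, and the job was handed in at about 14 s with no bystanders touched.

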